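# Deburr the drain hole of a bisque planter with a hand scraper

## Task

Take the square-handled scraper from the tool rack and deburr the top edge of the planter's drain hole: with the blade upright in the hole, start on the side of the pot's handle and run it all the way round, clockwise as seen from above, until it is back at the handle side. Bear lightly and steadily on the edge the whole way, following it by feel (the hole is hand cut and not quite round), without pressing so hard that the bisque chips. Then put the scraper back into its hole in the rack, fully home, let go, and leave everything else where it is.

Things in the scene. Friction and masses are not known exactly. Their poses are not given: they have to be found in the camera images.
- hole (a point): Centre of the drain hole in the planter's upturned foot, level with the flat top face (162 mm over the table). x points towards the planter's loop handle (the start side), z up: clockwise from above runs +x, -y, -x, +y, +x. A straight through hole in the 10 mm thick foot, about 41 mm across, but hand cut: its radius is 20.5 mm give or take 2 mm. The face is clear out to 47 mm radius.
- planter: Bisque terracotta planter (100 mm high, foot 103 mm across, hollow) foot up in a three-jaw grip on a clamped banding wheel (220 mm across, 62 mm high); does not move. Origin on the table below the hole, x towards the loop handle, which stands out to 109 mm, below the top face. The rigid edge chips at more than 12 N; 3 to 8 N of sideways pressure is good work.
- scraper_center (a point): Middle of the scraper's handle: a 100 to 180 g hand tool, 87 mm long, standing blade down in the rack. The ribbed rubber-sleeved handle is 22 mm square (sides along this frame's x and y; z up), from 28 mm below this point to 30 mm above it; under it a round brass shoulder 30 mm across, 5 mm thick, then the round steel blade. Grip it here or up to 6 mm lower, firmly (50 N or so).
- scraper_tip (a point): Tip of the blade, on its axis, 57 mm below scraper_center. The blade is 24 mm long and tapers from 16 mm across at the shoulder to 8 mm at the tip; it cuts all round, so it need not be turned. Work with the tip about 10 mm (6 to 16) below the top face of the hole: there the blade is 11 mm across at the edge, its axis 13 to 17 mm from the hole's centre.
- scraper_shoulder (a point): Underside of the scraper's brass shoulder, on its axis, 24 mm above the tip. It rests flat on the top of the rack when the scraper is home.
- rack_hole0 (a point): Mouth of the -y end hole of the tool rack, at the rack's top face (50 mm over the table); round, straight, 19 mm across and 42 mm deep. The rack is a fixed wooden block, 64 mm (x) by 200 mm (y, along its three holes, 62 mm apart) by 50 mm high. Any of the three tools may stand here; the scraper goes back where it was.
- rack_hole1 (a point): Mouth of the middle hole of the tool rack, at the rack's top face (50 mm over the table); round, straight, 19 mm across and 42 mm deep. The rack is a fixed wooden block, 64 mm (x) by 200 mm (y, along its three holes, 62 mm apart) by 50 mm high. Any of the three tools may stand here; the scraper goes back where it was.
- rack_hole2 (a point): Mouth of the +y end hole of the tool rack, at the rack's top face (50 mm over the table); round, straight, 19 mm across and 42 mm deep. The rack is a fixed wooden block, 64 mm (x) by 200 mm (y, along its three holes, 62 mm apart) by 50 mm high. Any of the three tools may stand here; the scraper goes back where it was.
- scraper: The scraper itself; origin at the blade's tip, z up along the tool.
- loop_tool_center (a point): Loop trimming tool in another hole of the rack: dark round wooden handle with an upright steel wire loop 32 mm wide on top, 118 mm tall in all; this point is 66 mm above its lower end. Leave alone.
- stamp_center (a point): Wooden stamp in another hole of the rack: round, waisted handle up to 26 mm across, 98 mm tall in all; this point is 66 mm above its lower end. Leave alone.
- bowl: Small bisque bowl, 92 mm across and 42 mm high, beyond the rack. Leave alone.
- rib: Flat wooden rib, 50 by 105 by 6 mm, lying in front of the rack. Leave alone.
- glaze_jar: White lidded glaze jar, 60 mm across, 85 mm high. Leave alone.
- tablet: Tablet computer in a black case, 130 by 200 by 10 mm, lying flat. Leave alone.
- tub: White plastic tub, 116 mm across, 85 mm high. Leave alone.
- brush_jar: Terracotta jar of brushes, 84 mm across, about 200 mm high. Leave alone.
Things that resemble listed ones, but are neither listed nor needed, are in the scene too. Of the things that look like the part that bears rack_hole0, take the one that is farthest to the robot's right at the start.

How it is judged (in metres and radians):
On the way, in this order (a step that is already met when the one before it is completed fails the run):
1. blade in the hole, pressed on its edge: at the handle side (x of scraper_tip in the frame of hole above 0.009 m and y of scraper_tip in the frame of hole between -0.005 and 0.005 m and z of scraper_tip in the frame of hole between -0.021 and -0.003 m and angle between scraper_tip's own z axis and vertical below 0.3 rad and contact force between scraper and planter above 1.5 N), for 0.3 s.
2. blade in the hole, pressed on its edge: an eighth round (clockwise from above) (x of scraper_tip in the frame of hole above 0.0062 m and y of scraper_tip in the frame of hole below -0.0062 m and z of scraper_tip in the frame of hole between -0.021 and -0.003 m and angle between scraper_tip's own z axis and vertical below 0.3 rad and contact force between scraper and planter above 1.5 N), for 0.3 s.
3. blade in the hole, pressed on its edge: a quarter round (y of scraper_tip in the frame of hole below -0.009 m and x of scraper_tip in the frame of hole between -0.005 and 0.005 m and z of scraper_tip in the frame of hole between -0.021 and -0.003 m and angle between scraper_tip's own z axis and vertical below 0.3 rad and contact force between scraper and planter above 1.5 N), for 0.3 s.
4. blade in the hole, pressed on its edge: three eighths round (x of scraper_tip in the frame of hole below -0.0062 m and y of scraper_tip in the frame of hole below -0.0062 m and z of scraper_tip in the frame of hole between -0.021 and -0.003 m and angle between scraper_tip's own z axis and vertical below 0.3 rad and contact force between scraper and planter above 1.5 N), for 0.3 s.
5. blade in the hole, pressed on its edge: half round (x of scraper_tip in the frame of hole below -0.009 m and y of scraper_tip in the frame of hole between -0.005 and 0.005 m and z of scraper_tip in the frame of hole between -0.021 and -0.003 m and angle between scraper_tip's own z axis and vertical below 0.3 rad and contact force between scraper and planter above 1.5 N), for 0.3 s.
6. blade in the hole, pressed on its edge: five eighths round (x of scraper_tip in the frame of hole below -0.0062 m and y of scraper_tip in the frame of hole above 0.0062 m and z of scraper_tip in the frame of hole between -0.021 and -0.003 m and angle between scraper_tip's own z axis and vertical below 0.3 rad and contact force between scraper and planter above 1.5 N), for 0.3 s.
7. blade in the hole, pressed on its edge: three quarters round (y of scraper_tip in the frame of hole above 0.009 m and x of scraper_tip in the frame of hole between -0.005 and 0.005 m and z of scraper_tip in the frame of hole between -0.021 and -0.003 m and angle between scraper_tip's own z axis and vertical below 0.3 rad and contact force between scraper and planter above 1.5 N), for 0.3 s.
8. blade in the hole, pressed on its edge: seven eighths round (x of scraper_tip in the frame of hole above 0.0062 m and y of scraper_tip in the frame of hole above 0.0062 m and z of scraper_tip in the frame of hole between -0.021 and -0.003 m and angle between scraper_tip's own z axis and vertical below 0.3 rad and contact force between scraper and planter above 1.5 N), for 0.3 s.
9. blade in the hole, pressed on its edge: back at the handle side (all of step 1), for 0.3 s.
At the end, for the whole second after the job is handed in: The scraper stands upright (within 6 degrees) in a hole of the rack, its shoulder within 3 mm of the rack's top face and within 6 mm of the hole's axis, at rest and let go (((horizontal distance between scraper_shoulder and rack_hole0 below 0.006 m and z of scraper_shoulder in the frame of rack_hole0 below 0.003 m) or (horizontal distance between scraper_shoulder and rack_hole1 below 0.006 m and z of scraper_shoulder in the frame of rack_hole1 below 0.003 m) or (horizontal distance between scraper_shoulder and rack_hole2 below 0.006 m and z of scraper_shoulder in the frame of rack_hole2 below 0.003 m)) and angle between scraper_tip's own z axis and vertical below 0.1 rad and linear speed of scraper below 0.02 m/s and contact force between the fingers and scraper below 0.1 N); the robot touches nothing.
It fails at once if the blade bears on the planter with more than 12 N (the bisque edge would chip) (contact force between scraper and planter above 12 N).
It fails at once if the gripper or arm strikes the planter or its wheel (contact force between any of the fingers, the arm and planter above 3 N).
It fails at once if the scraper is dropped or laid down (tipped by more than about 35 degrees) (angle between scraper_tip's own z axis and vertical above 0.6 rad).
It fails at once if another thing (loop tool, stamp, bowl, rib, glaze jar, tablet, tub, brush jar) is shoved by more than 25 mm (distance of any of loop_tool_center, stamp_center, bowl, rib, glaze_jar, tablet, tub, brush_jar from where it was at the start of the episode above 0.025 m).
It fails at once if another thing is knocked over (angle between any of loop_tool_center, stamp_center, bowl, rib, glaze_jar, tablet, tub, brush_jar's own z axis and vertical above 0.35 rad).
It also fails if it takes over 72 s, if anything falls off the work surface, if the arm or the gripper's body presses on something with over 40 N, if the wrist force passes 120 N, or if a joint passes its speed limit or range.

## Robot

A 7-joint arm with a two-finger parallel gripper is mounted at the origin on the work surface. World frame = base frame: x ahead of the robot, y to its left, z up, the work surface at z = 0. Lengths are in mm, angles in rad, forces in N, time in s.
With the tool pointing down it reaches from about 400 to 875 mm from the base axis. Payload 4.4 kg.
Tool frame: the origin (TCP) lies at the very end of the fingers, on their centre line; the grasp point (between the pads) lies 19 mm behind it; z points along the fingers, y is the line along which they close (so a half turn about z gives the same grasp; the last joint's range is limited). The gripper opens to 85 mm and grips with 20 to 120 N. Pads are 22 mm wide; open, the fingers measure 114 mm over their backs; the gripper's body (76 mm by 85 mm) begins 54 mm behind the grasp point. The pads swing forward as they close: fully open they stand 13 mm farther back than shut.
Start: joints at [-1.329, 0.628, 0.038, 1.517, -0.027, 0.996, -0.02], TCP at [196.902, 619.474, 231.313] pointing down, gripper open.
Joint ranges: [-3.06, 3.06], [-0.37, 2.12], [-1.25, 1.32], [0.18, 2.47], [-1.1, 4.24], [0.23, 1.98], [-2.94, 2.94]. Speed limits (rad/s): [2.57, 2.57, 3.14, 3.14, 3.14, 3.14, 3.14].

## Interface

Orientations are given as [roll, pitch, yaw] about the fixed x, y, z axes, in that order (R = Rz(yaw) Ry(pitch) Rx(roll)).
In Python, from cell import ctrl gives the robot as it stands.
- The arm moves only by the tool step_arm, never from a script. Its argument "series" is a list that holds one entry, the list of rows, each a list of 7 numbers: the turn, a rotation vector about the tool's x, y, z as a fraction of full scale, then the shift along the tool's x, y, z as a fraction of full scale, then the closure, from 0 (fully open) to 1 (shut). In form: [[[ax, ay, az, tx, ty, tz, gripper], ...]]. A call has 1 to 12 rows; each row shifts and turns the commanded pose from where the row before left it, along the tool's axes as they then stand; what a row does not reach is not made up. Full scale, the value 1, is 150 mm for a shift and 45 degrees for a turn. A row lasts 1/10 s, in which the tool goes at most 50 mm and 8.59 degrees, less where a joint would pass 70% of its speed; a pose out of reach is approached as far as the arm can. A call with a number of a shift or a turn outside -1 to 1 is refused whole. A call with a gripper value outside its range is refused whole. The fingers move at their own pace and stop on an object; the grip force is fixed at half the most. Time passes only in rows, so rows that do not move let the fingers close. It gives the time, the measured TCP pose, the force, the opening and the grip force at its end, in the units of the state.
- ctrl.read_state(): the state, without advancing time (a new reading comes with each control period).
- ctrl.get_image(name): name is "side" or "top" or "wrist"; returns a dict with "img" (400x640x3 uint8, red, green, blue), "fx", "fy", "cx", "cy" (pixels), "R" (3x3) and "t" (3): a world point X has camera coordinates R X + t. Camera axes: x right, y down, z forward; pixel columns grow to the right and rows downward; lengths in mm; the calibration is good to about 2 mm. A picture is of the moment at which its call begins. There is no depth.
- ctrl.finish_job(): hands the job in; it is judged then, once.
Trained networks look in a picture, given as the dict that the camera call returned (one of the last four; its "shot" number tells which), for a name from the list of things; names that differ only in an ending like _2 or _b are one class to them, and where a whole thing is asked for, a point or a joint stands for the part that bears it (a point fixed in the world has none). Each returns a list of dicts, best first, with "score" (0 to 1); they miss things now and then, are a little off and sometimes report something else, mostly with a low value. They report only what shows in the picture. A call takes as long as a camera call. They do not tell look-alikes from the thing itself.
- ctrl.recognise(picture, thing): "centre" ([column, row] in pixels, amid what is visible of it).
The state is a dict: "clock": time; "qpos": joint angles; "qd": joint speeds; "tau": joint torques, N m; "eef_pos": TCP position; "tool_rot": TCP orientation; "force": force on the tool from outside, world axes, zero at the start; "torque": the same for the moment, N m; "width": finger opening in mm; "gripper_force": force on a finger pad.
Only numpy, scipy, OpenCV 4.12 (cv2) and the standard library are available. Lean on these libraries where they do the work, as an engineer would, in place of code of your own. Each camera call takes 0.05 s, during which the arm holds its last target. There are 200 camera calls.

## Working session

There is one attempt and no reset: what is moved stays moved. The work goes in short steps, Python scripts to look and compute and a tool call to move; the robot and the scene stay as the last step left them, time stands still between calls to the robot, and variables do not carry over. Pictures are saved under pics/ and viewed, at most 10 in all, crops included, and the job is handed in when it is done.

Besides the shell and the picture viewer there is one more tool, called by a JSON object that holds its "method" and its "body", one argument or row to a line. step_arm: Moves the arm, as the interface text tells. Shift numbers are shares of 150 mm and turn numbers shares of 45 degrees, none past 1 either way. Its arguments: {"type":"object","properties":{"series":{"type":"array","items":{"type":"array","items":{"type":"array","items":{"type":"number","minimum":-1,"maximum":1}}}}},"required":["series"]}

```bash
mkdir -p pics; ls
cat > h.py <<'E'
import numpy as np, cv2
from cell import ctrl
def snap(n,save=None):
    p=ctrl.get_image(n)
    if save: cv2.imwrite('pics/'+save,p['img'][:,:,::-1])
    return p
def ray(p,uv):
    R=np.array(p['R']);t=np.array(p['t'])
    d=R.T@np.array([(uv[0]-p['cx'])/p['fx'],(uv[1]-p['cy'])/p['fy'],1])
    return -R.T@t,d
def atz(p,uv,z):
    c,d=ray(p,uv); return c+d*(z-c[2])/d[2]
def proj(p,X):
    x=np.array(p['R'])@np.array(X)+np.array(p['t']); return [round(float(p['fx']*x[0]/x[2]+p['cx']),1),round(float(p['fy']*x[1]/x[2]+p['cy']),1)]
E
python3 - <<'E'
from h import *
s=ctrl.read_state(); print({k:np.round(v,3).tolist() for k,v in s.items()})
Z={'hole':162,'planter':110,'scraper_center':83,'scraper_shoulder':50,'rack_hole0':50,'rack_hole1':50,'rack_hole2':50,'loop_tool_center':74,'stamp_center':74}
for n in ('top','side'):
    p=snap(n,n+'.png'); print(n,'cam',np.round(ray(p,(0,0))[0]))
    for k,z in Z.items():
        for r in ctrl.recognise(p,k)[:4]: print(k,np.round(r['centre'],1),round(r['score'],2),np.round(atz(p,r['centre'],z)))
a=cv2.imread('pics/top.png')
E
```

```text
pics
{'clock': 0.0, 'qpos': [-1.329, 0.629, 0.038, 1.518, -0.027, 0.996, -0.02], 'qd': [0.001, -0.002, 0.002, 0.002, -0.0, -0.0, -0.0], 'tau': [-0.0, -56.34, 1.226, -19.345, 0.011, 0.01, 0.0], 'eef_pos': [196.709, 618.847, 230.384], 'tool_rot': [-3.14, -0.0, 2.834], 'force': [0.429, 0.268, -0.544], 'torque': [0.017, -0.012, -0.054], 'gripper_force': 0.0, 'width': 85.071}
top cam [ 422.  -14. 1191.]
hole [378.6 210.5] 0.94 [ 504. -157.  162.]
hole [269.5 176.4] 0.34 [603. 131. 162.]
planter [380.7 209.5] 0.63 [ 511. -170.  110.]
planter [263.8 216.6] 0.55 [498. 156. 110.]
scraper_center [237.5 207.6] 0.7 [528. 236.  83.]
scraper_center [267.2 177.3] 0.23 [614. 149.  83.]
scraper_shoulder [236.8 204.8] 0.6 [540. 246.  50.]
rack_hole0 [265.1 218. ] 0.87 [498. 161.  50.]
rack_hole0 [205.3 307.4] 0.68 [243. 337.  50.]
rack_hole1 [265.1 218. ] 0.87 [498. 161.  50.]
rack_hole1 [205.3 307.4] 0.68 [243. 337.  50.]
rack_hole2 [265.1 218. ] 0.87 [498. 161.  50.]
rack_hole2 [205.3 307.4] 0.68 [243. 337.  50.]
loop_tool_center [257.8 218.7] 0.64 [495. 179.  74.]
stamp_center [280.4 219.3] 0.63 [492. 113.  74.]
stamp_center [466.8 207.6] 0.42 [ 513. -420.   74.]
side cam [275. 553. 743.]
hole [339.3 170.2] 0.91 [475. -66. 162.]
planter [287.5 286.7] 0.69 [475. 239. 110.]
planter [339.3 171.4] 0.62 [ 491. -117.  110.]
scraper_center [265.4 290.1] 0.75 [522. 248.  83.]
scraper_shoulder [266.9 288.7] 0.92 [533. 229.  50.]
rack_hole0 [400.7 381.3] 0.91 [225. 308.  50.]
rack_hole0 [288.7 285.8] 0.78 [492. 206.  50.]
rack_hole1 [400.7 381.3] 0.91 [225. 308.  50.]
rack_hole1 [288.7 285.8] 0.78 [492. 206.  50.]
rack_hole2 [400.7 381.3] 0.91 [225. 308.  50.]
rack_hole2 [288.7 285.8] 0.78 [492. 206.  50.]
loop_tool_center [288.  270.5] 0.66 [502. 185.  74.]
stamp_center [308.5 248.6] 0.84 [483. 116.  74.]
stamp_center [221.4 377.2] 0.62 [519. 423.  74.]
stamp_center [287.7 286.5] 0.53 [486. 220.  74.]
```

View pics/top.png

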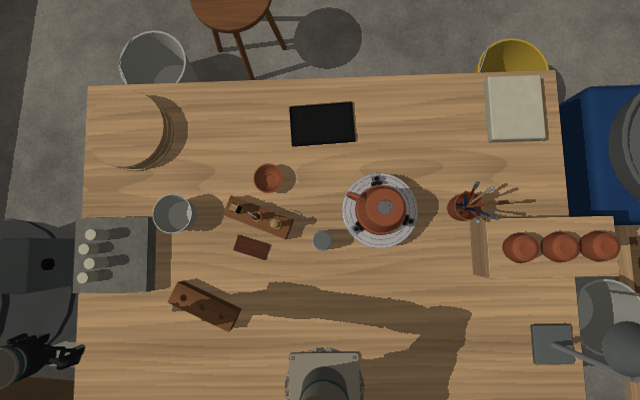

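View pics/side.png

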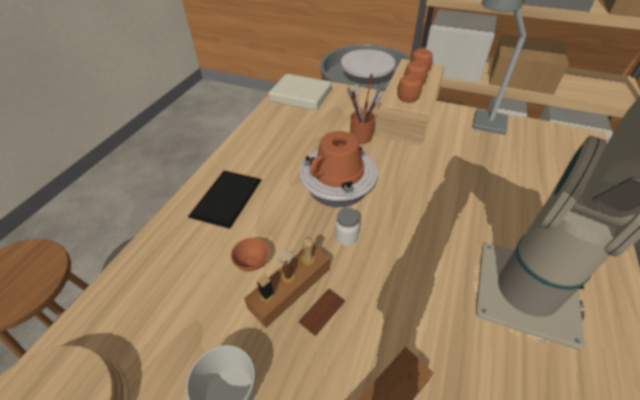

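The rack candidates are top px (265,218) at y≈161 and (205,307) at y≈337. The one farthest right is (265,218). It carries the tools, and the scraper is the dark square handle at about (237,207) in top and (265,290) in side. Next I'll bring the wrist camera over it for the enlarged confirmation.

{"method": "step_arm", "body": {
  "series": [
    [[0,0,0,-0.262,-0.16,0,0],[0,0,0,-0.262,-0.16,0,0],[0,0,0,-0.262,-0.16,0,0],[0,0,0,-0.262,-0.16,0,0],[0,0,0,-0.262,-0.16,0,0],[0,0,0,-0.262,-0.16,0,0],[0,0,0,-0.262,-0.16,0,0],[0,0,0,-0.262,-0.16,0,0],[0,0,0,-0.262,-0.16,0,0],[0,0,0,-0.262,-0.16,0,0],[0,0,0,-0.262,-0.16,0,0]]
  ]
}}

```text
clock: 2.1
eef_pos: [530.0, 235.4, 231.5]
tool_rot: [3.141, 0.0, 2.834]
force: [1.4, 0.5, 0.8]
width: 85.4
gripper_force: 0.0
```

{"method": "step_arm", "body": {
  "series": [
    [[0,0,0.19,0,0,0,0],[0,0,0.19,0,0,0,0],[0,0,0.19,0,0,0,0],[0,0,0.19,0,0,0,0],[0,0,0.19,0,0,0,0],[0,0,0.19,0,0,0,0],[0,0,0.19,0,0,0,0],[0,0,0.19,0,0,0,0],[0,0,0.19,0,0,0,0],[0,0,0.19,0,0,0,0],[0,0,0.17,0,0,0,0]]
  ]
}}

```text
clock: 3.2
eef_pos: [528.9, 237.1, 231.4]
tool_rot: [3.142, -0.0, 1.202]
force: [-0.3, 0.3, 0.8]
width: 85.4
gripper_force: 0.0
```

Run:
```python
from h import *
s=ctrl.read_state(); print({k:np.round(s[k],3).tolist() for k in ('clock','qpos','eef_pos','tool_rot')})
p=snap('wrist','w1.png'); print('cam',np.round(ray(p,(0,0))[0]), np.round(ray(p,(320,200))[1],2))
for k,z in {'scraper_center':83,'scraper_shoulder':50,'scraper':83,'rack_hole0':50,'loop_tool_center':74,'stamp_center':74}.items():
    for r in ctrl.recognise(p,k)[:3]: print(k,np.round(r['centre'],1),round(r['score'],2),np.round(atz(p,r['centre'],z)))
```

```text
{'clock': 3.2, 'qpos': [-0.792, 0.572, 0.509, 1.73, -0.336, 0.927, -0.515], 'eef_pos': [528.893, 237.091, 231.405], 'tool_rot': [3.142, -0.0, 1.202]}
cam [558. 314. 374.] [-0.12 -0.3  -0.95]
scraper_center [317.5 172.7] 0.57 [527. 244.  83.]
scraper_center [320.  207.8] 0.29 [518. 214.  83.]
scraper_shoulder [321.4 173. ] 0.85 [527. 235.  50.]
scraper_shoulder [320.2 203.9] 0.41 [515. 206.  50.]
scraper [320.4 174.1] 0.69 [529. 242.  83.]
rack_hole0 [ 32.8 170.2] 0.88 [274. 335.  50.]
rack_hole0 [318.2 207. ] 0.56 [512. 204.  50.]
loop_tool_center [316.5 236.6] 0.72 [503. 185.  74.]
loop_tool_center [320.5 173.9] 0.67 [528. 240.  74.]
stamp_center [317.8 307.5] 0.67 [476. 112.  74.]
```

View pics/w1.png

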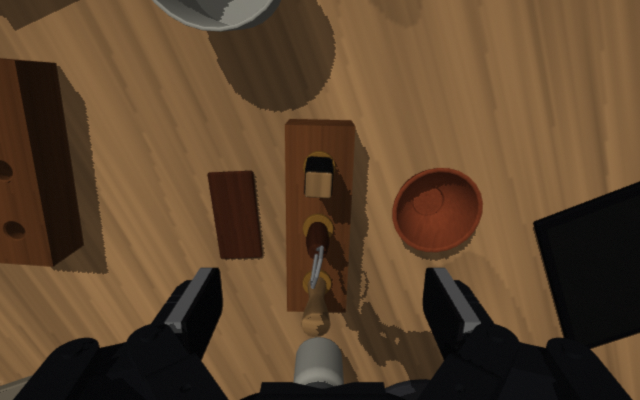

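The wrist view shows the tool-bearing rack upright at about columns 286–355. The square black handle with a tan top is at (319,178), the loop tool at (317,240) and the stamp at (315,310). The empty look-alike rack is at the left, and only the first handle is square. I'll enlarge it to confirm and measure the yaw.

Run:
```python
from h import *
p=snap('wrist'); a=p['img'][:,:,::-1]
c=cv2.resize(a[110:340,260:380],None,fx=2.6,fy=2.6,interpolation=cv2.INTER_CUBIC); cv2.imwrite('pics/w2.png',c)
roi=a[165:205,298:342]; hsv=cv2.cvtColor(roi,cv2.COLOR_BGR2HSV)
print(hsv[18,21],hsv[18,3],hsv[18,40],hsv[2,21]); 
v=hsv[:,:,2].astype(int)
for r in range(0,40,4): print(v[r,::3].tolist())
m=((hsv[:,:,2]>125)).astype(np.uint8)
n,l,st,ce=cv2.connectedComponentsWithStats(m)
i=l[18,21]; print(st[i],ce[i]+[298,165])
cn=cv2.findContours((l==i).astype(np.uint8),0,1)[0][0]; rc=cv2.minAreaRect(cn); print(rc)
print('top centre',atz(p,ce[i]+[298,165],113))
for q in cv2.boxPoints(rc): print(np.round(atz(p,q+[298,165],113),1))
# rack top corners
for q in ((287,121),(353,121),(288,310),(350,305)): print('rk',np.round(atz(p,q,50),1))
```

```text
[ 16 138 105] [ 12 180  88] [ 13 187  41] [90 28  9]
[90, 89, 99, 9, 12, 10, 8, 10, 9, 9, 8, 8, 78, 68, 74]
[90, 88, 84, 11, 9, 9, 11, 10, 7, 10, 7, 6, 50, 61, 75]
[91, 89, 63, 110, 118, 122, 114, 111, 116, 122, 120, 54, 41, 43, 70]
[91, 88, 74, 109, 114, 113, 108, 107, 117, 123, 120, 73, 40, 41, 41]
[90, 88, 59, 107, 114, 113, 107, 105, 119, 123, 120, 65, 40, 41, 40]
[88, 89, 51, 107, 113, 111, 106, 106, 120, 123, 119, 55, 40, 40, 39]
[87, 89, 49, 107, 111, 110, 105, 106, 120, 122, 117, 41, 41, 41, 39]
[87, 88, 74, 105, 111, 107, 105, 104, 119, 121, 114, 33, 39, 41, 39]
[88, 88, 87, 87, 78, 75, 74, 63, 76, 80, 81, 43, 40, 41, 39]
[87, 89, 88, 88, 86, 86, 84, 77, 50, 42, 42, 43, 41, 41, 39]
[   0    0   44   40 1753] [319.4740445  184.54192812]
((21.5, 19.5), (39.0, 43.0), 90.0)
top centre [528.40947187 241.99652029 113.        ]
[518.7 262.2 113. ]
[549.1 250.7 113. ]
[538.6 221.1 113. ]
[507.  233.1 113. ]
rk [515.1 290.9  50. ]
rk [570.8 269.8  50. ]
rk [438.8 103.9  50. ]
rk [503.9  86.1  50. ]
```

View pics/w2.png

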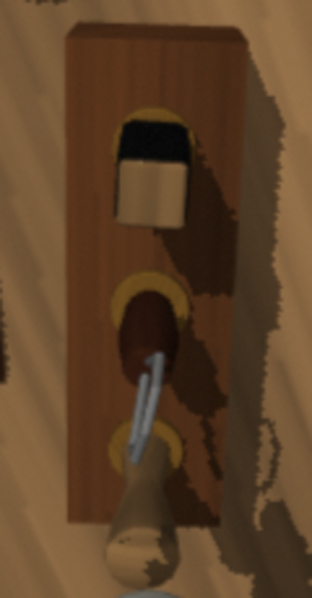

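Confirmed: this is the square handle in the end hole, aligned with the rack to within about 2°. Its top centre is about (527.5, 242, 113). Lining up and descending.

{"method": "step_arm", "body": {
  "series": [
    [[0,0,0,0.028,-0.021,0.2,0],[0,0,0,0,0,0.25,0],[0,0,0,0,0,0.25,0],[0,0,0,0,0,0.2,0],[0,0,0,0,0,0.15,0],[0,0,0,0,0,0.073,0],[0,0,0,0,0,0,0]]
  ]
}}

```text
clock: 4.3
eef_pos: [526.7, 241.5, 61.7]
tool_rot: [-3.14, 0.002, 1.208]
force: [-0.3, -0.2, 0.1]
width: 85.4
gripper_force: 0.0
```

Run:
```python
from h import *
s=ctrl.read_state(); print(np.round(s['eef_pos'],1),np.round(s['force'],1))
p=snap('wrist','w3.png')
print(proj(p,[527.5,242.2,113]),proj(p,s['eef_pos']))
cv2.imwrite('pics/w3.png',cv2.resize(p['img'][150:400,200:440,::-1],None,fx=2,fy=2))
```

```text
[526.7 241.5  61.7] [-0.3 -0.2  0.1]
[323.7, 347.2] [322.4, 267.9]
```

View pics/w3.png

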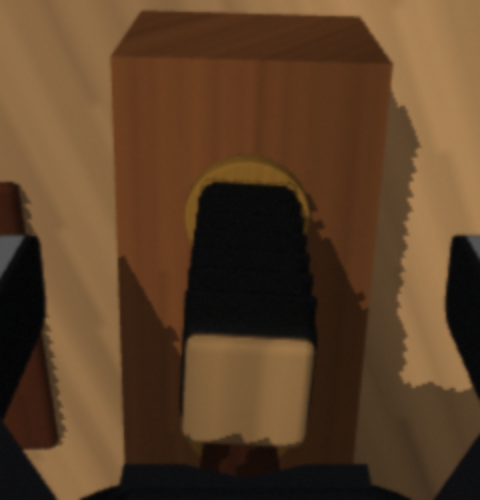

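The handle top is at about (324,344), against a predicted (324,347), so it is centred to within about 1 mm. Closing the fingers.

{"method": "step_arm", "body": {
  "series": [
    [[0,0,0,0,0,0,1],[0,0,0,0,0,0,1],[0,0,0,0,0,0,1],[0,0,0,0,0,0,1],[0,0,0,0,0,0,1],[0,0,0,0,0,0,1],[0,0,0,0,0,0,1],[0,0,0,0,0,0,1],[0,0,0,0,0,0,1],[0,0,0,0,0,0,1]]
  ]
}}

```text
clock: 5.35
eef_pos: [527.6, 242.2, 63.6]
tool_rot: [3.141, -0.001, 1.208]
force: [-0.7, -0.1, 6.3]
width: 21.5
gripper_force: 57.8
```

Run:
```python
from h import *
s=ctrl.read_state(); print({k:np.round(s[k],3).tolist() for k in ('eef_pos','tool_rot','force','torque','width','gripper_force','qpos')})
```

```text
{'eef_pos': [527.617, 242.208, 63.585], 'tool_rot': [3.141, -0.001, 1.208], 'force': [-0.701, -0.088, 6.253], 'torque': [0.053, 0.21, 0.04], 'width': 21.494, 'gripper_force': 57.779, 'qpos': [-0.705, 0.793, 0.364, 1.854, -0.48, 0.581, -0.396]}
```

{"method": "step_arm", "body": {
  "series": [
    [[0,0,0,0,0,-0.08,1],[0,0,0,0,0,-0.15,1],[0,0,0,0,0,-0.25,1],[0,0,0,0,0,-0.3,1],[0,0,0,0,0,-0.3,1],[0,0,0,0,0,-0.22,1]]
  ]
}}

```text
clock: 5.95
eef_pos: [528.0, 241.8, 261.3]
tool_rot: [3.139, -0.002, 1.208]
force: [0.5, 1.1, -1.4]
width: 21.8
gripper_force: 57.9
```

{"method": "step_arm", "body": {
  "series": [
    [[0,0,0,-0.12,0.033,0,1],[0,0,0,-0.25,0.07,0,1],[0,0,0,-0.27,0.077,0,1],[0,0,0,-0.27,0.077,0,1],[0,0,0,-0.27,0.077,0,1],[0,0,0,-0.27,0.077,0,1],[0,0,0,-0.27,0.077,0,1],[0,0,0,-0.27,0.077,0,1],[0,0,0,-0.27,0.077,0,1],[0,0,0,-0.27,0.077,0,1],[0,0,0,-0.2,0.06,0,1],[0,0,0,-0.12,0.035,0,1]]
  ]
}}

```text
clock: 7.15
eef_pos: [487.7, -204.8, 257.5]
tool_rot: [-3.141, 0.002, 1.203]
force: [0.3, 0.8, -2.5]
width: 21.5
gripper_force: 58.0
```

Run:
```python
from h import *
s=ctrl.read_state(); print({k:np.round(s[k],3).tolist() for k in ('clock','eef_pos','tool_rot','force','torque','width','qpos')})
p=snap('wrist','w4.png')
for k,z in {'hole':162,'planter':110,'scraper_tip':220}.items():
    for r in ctrl.recognise(p,k)[:3]: print(k,np.round(r['centre'],1),round(r['score'],2),np.round(atz(p,r['centre'],z)))
```

```text
{'clock': 7.15, 'eef_pos': [487.663, -204.76, 257.481], 'tool_rot': [-3.141, 0.002, 1.203], 'force': [0.327, 0.839, -2.469], 'torque': [0.028, -0.044, -0.073], 'width': 21.45, 'qpos': [-0.033, 0.473, 0.555, 1.831, -0.303, 0.924, 0.291]}
hole [337.1 113.2] 0.65 [ 518. -152.  162.]
planter [334.6 115.5] 0.57 [ 516. -158.  110.]
scraper_tip [324.2 301.8] 0.69 [ 473. -247.  220.]
```

View pics/w4.png

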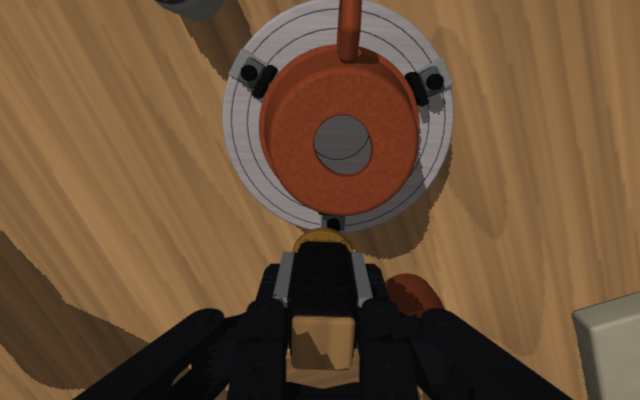

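Run:
```python
from h import *
p=snap('wrist'); a=p['img']; hsv=cv2.cvtColor(a,cv2.COLOR_RGB2HSV)
m=((hsv[:,:,1]<110)).astype(np.uint8); m[:100]=0;m[190:]=0;m[:,:300]=0;m[:,385:]=0
n,l,st,ce=cv2.connectedComponentsWithStats(m); i=1+np.argmax(st[1:,4]); print(st[i])
cn=max(cv2.findContours((l==i).astype(np.uint8),0,1)[0],key=cv2.contourArea)
W=np.array([atz(p,q,162)[:2] for q in cn[:,0].astype(float)])
# area centroid on the plane
M=cv2.moments((W*100).astype(np.int32).reshape(-1,1,2)); c=np.array([M['m10'],M['m01']])/M['m00']/100
r=np.hypot(*(W-c).T); print('hole',c,'r',r.min(),r.max(),r.mean())
ang=np.degrees(np.arctan2(*(W-c).T[::-1]))
for k in range(-180,180,30): print(k,np.round(r[(ang>=k)&(ang<k+30)].mean(),1),end='; ')
# terracotta mask -> outer foot/handle
t=((hsv[:,:,1]>140)&((hsv[:,:,0]<9)|(hsv[:,:,0]>172))).astype(np.uint8)
for row in (2,10,20,30,40): 
    x=np.where(t[row,300:400])[0]+300
    if len(x):
        print('\n',row,x.min(),x.max(),[np.round(np.degrees(np.arctan2(*(atz(p,((x.min()+x.max())/2,row),z)[:2]-c)[::-1])),1) for z in (80,100,120,140)],np.round([np.hypot(*(atz(p,((x.min()+x.max())/2,row),z)[:2]-c)) for z in (80,100,120,140)]),end='')
# top cam
q=snap('top'); b=q['img']; print(proj(q,[c[0],c[1],162])); 
cv2.imwrite('pics/t2.png',cv2.resize(b[165:255,330:430,::-1],None,fx=5,fy=5))
```

```text
[ 315  122   57   58 2575]
hole [ 514.51791953 -172.99373433] r 17.699886887145485 20.953460989425093 19.3136449256335
-180 18.2; -150 18.4; -120 19.8; -90 20.6; -60 19.8; -30 18.5; 0 18.2; 30 19.1; 60 19.8; 90 20.0; 120 19.9; 150 19.1; 
 2 342 360 [np.float64(64.5), np.float64(65.1), np.float64(65.8), np.float64(66.5)] [106. 102.  98.  94.]
 10 341 361 [np.float64(64.1), np.float64(64.8), np.float64(65.5), np.float64(66.3)] [100.  96.  93.  90.]
 20 340 361 [np.float64(63.8), np.float64(64.6), np.float64(65.3), np.float64(66.2)] [92. 90. 87. 84.]
 30 340 360 [np.float64(63.5), np.float64(64.3), np.float64(65.2), np.float64(66.1)] [85. 83. 80. 78.]
 40 339 359 [np.float64(63.5), np.float64(64.3), np.float64(65.3), np.float64(66.2)] [77. 76. 74. 72.][384.4, 206.3]
```

The wrist view shows the drain hole centred at (343,145) and the loop handle leaving upward at (350,20). That puts the hole at about (514.3, -173.6), which matches the top view at (384,206), and the handle direction at about 65°. Moving over it.

{"method": "step_arm", "body": {
  "series": [
    [[0,0,0,0.064,0.022,0,1],[0,0,0,0.13,0.045,0,1],[0,0,0,0.063,0.023,0,1],[0,0,0,0,0,0.12,1],[0,0,0,0,0,0.1,1],[0,0,0,0,0,0,1],[0,0,0,0,0,0,1]]
  ]
}}

```text
clock: 8.15
eef_pos: [516.4, -169.3, 224.9]
tool_rot: [-3.141, 0.0, 1.209]
force: [-0.2, 0.0, -2.1]
width: 22.3
gripper_force: 58.1
```

Run:
```python
from h import *
s=ctrl.read_state(); print({k:np.round(s[k],3).tolist() for k in ('clock','eef_pos','tool_rot','force','torque','width')})
p=snap('side'); a=p['img']
u=proj(p,[514.3,-173.6,162]); t=[*s['eef_pos'][:2],s['eef_pos'][2]-37.6]; print(u,proj(p,t),proj(p,s['eef_pos']))
x,y=int(u[0]),int(u[1]); cv2.imwrite('pics/s2.png',cv2.resize(a[y-70:y+40,x-70:x+70,::-1],None,fx=5,fy=5))
s=ctrl.read_state(); print(np.round(s['force'],2),np.round(s['eef_pos'],2))
```

```text
{'clock': 8.15, 'eef_pos': [516.41, -169.266, 224.938], 'tool_rot': [-3.141, 0.0, 1.209], 'force': [-0.185, 0.003, -2.136], 'torque': [-0.054, -0.012, 0.027], 'width': 22.251}
[338.7, 141.0] [337.6, 133.9] [338.0, 121.5]
[-0.14 -1.17 -0.42] [ 516.69 -169.66  225.41]
```

View pics/s2.png

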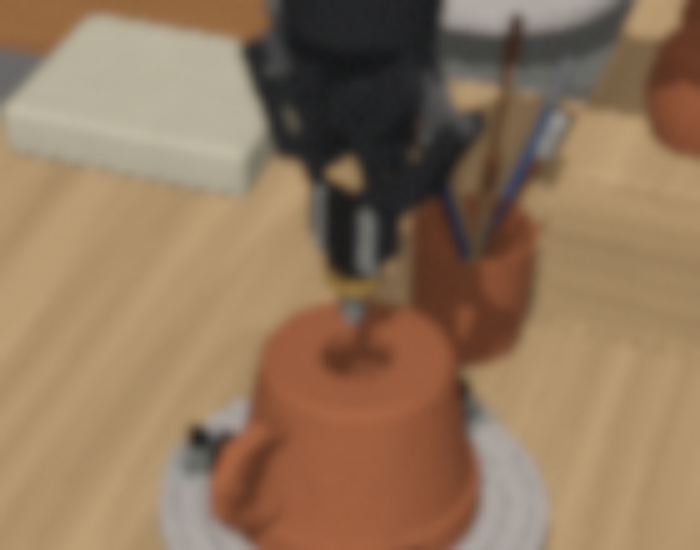

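The side view shows the blade tip at crop (350,310) over the hole at (357,357), and the hole prediction matches to about 1 px. Centring and lowering.

{"method": "step_arm", "body": {
  "series": [
    [[0,0,0,-0.031,-0.005,0,1],[0,0,0,0,0,0.06,1],[0,0,0,0,0,0.06,1],[0,0,0,0,0,0.06,1],[0,0,0,0,0,0.055,1],[0,0,0,0,0,0,1],[0,0,0,0,0,0,1],[0,0,0,0,0,0,1]]
  ]
}}

```text
clock: 9.0
eef_pos: [514.1, -174.1, 189.8]
tool_rot: [3.141, 0.0, 1.208]
force: [0.3, 0.1, -1.4]
width: 21.8
gripper_force: 58.1
```

{"method": "step_arm", "body": {
  "series": [
    [[0,0,0,0.03,0,0,1],[0,0,0,0.03,0.005,0,1],[0,0,0,0,0,0,1],[0,0,0,0,0,0,1]]
  ]
}}

```text
clock: 9.4
eef_pos: [517.9, -165.4, 189.7]
tool_rot: [3.141, -0.0, 1.209]
force: [0.0, -0.2, -1.4]
width: 21.5
gripper_force: 58.1
```

```bash
cat >> h.py <<'E'
C=np.array([514.3,-173.6]); 
def rep():
    s=ctrl.read_state(); y=s['tool_rot'][2]; X=np.array([np.cos(y),np.sin(y)]);Y=np.array([np.sin(y),-np.cos(y)])
    d=np.array(s['eef_pos'][:2])-C; f=np.array(s['force'])
    print('t',round(s['clock'],2),'pos tx,ty',np.round([d@X,d@Y],2),'r',round(float(np.hypot(*d)),2),'phi',round(float(np.degrees(np.arctan2(d@Y,d@X)))),'z',round(float(s['eef_pos'][2]),1),'F tx,ty',np.round([f[:2]@X,f[:2]@Y],2),'Fz',round(float(f[2]),2),'yaw',round(y,3),'T',np.round(s['torque'],2))
E
python3 - <<'E'
from h import *
rep()
for i in range(6): ctrl.get_image('side'); rep()
E
```

```text
t 9.4 pos tx,ty [8.95 0.49] r 8.96 phi 3 z 189.7 F tx,ty [-0.23  0.1 ] Fz -1.39 yaw 1.209 T [-0.02 -0.03 -0.01]
t 9.45 pos tx,ty [8.65 0.45] r 8.67 phi 3 z 189.7 F tx,ty [-0.07  0.26] Fz -1.23 yaw 1.208 T [-0.06 -0.03  0.03]
t 9.5 pos tx,ty [8.55 0.39] r 8.56 phi 3 z 189.6 F tx,ty [ 0.7  -0.11] Fz -2.28 yaw 1.208 T [-0.01 -0.   -0.  ]
t 9.55 pos tx,ty [8.4 0.4] r 8.41 phi 3 z 189.6 F tx,ty [-0.21 -0.6 ] Fz -0.4 yaw 1.208 T [-0.03 -0.01 -0.01]
t 9.6 pos tx,ty [8.37 0.39] r 8.37 phi 3 z 189.6 F tx,ty [ 1.19 -0.52] Fz -2.21 yaw 1.208 T [ 0.01 -0.05  0.03]
t 9.65 pos tx,ty [8.38 0.44] r 8.39 phi 3 z 189.6 F tx,ty [-0.64  0.59] Fz -0.96 yaw 1.208 T [-0.01  0.02  0.  ]
t 9.7 pos tx,ty [8.38 0.42] r 8.39 phi 3 z 189.6 F tx,ty [-0.07  0.95] Fz -1.67 yaw 1.208 T [0.02 0.   0.  ]
```

{"method": "step_arm", "body": {
  "series": [
    [[0,0,0,0.013,0.001,0,1],[0,0,0,0.007,0,0,1],[0,0,0,0.004,0,0,1],[0,0,0,0.003,0,0,1],[0,0,0,0,0,0,1],[0,0,0,0,0,0,1]]
  ]
}}

```text
clock: 10.3
eef_pos: [519.3, -162.0, 189.6]
tool_rot: [-3.142, 0.0, 1.208]
force: [0.4, -0.4, -1.6]
width: 21.6
gripper_force: 58.1
```

```bash
python3 -c "
from h import *
rep()"
```

```text
t 10.3 pos tx,ty [12.58  0.54] r 12.59 phi 2 z 189.6 F tx,ty [-0.22  0.49] Fz -1.61 yaw 1.208 T [ 0.01 -0.01 -0.02]
```

{"method": "step_arm", "body": {
  "series": [
    [[0,0,0,0.003,0,0,1],[0,0,0,0.003,0,0,1],[0,0,0,0,0,0,1],[0,0,0,0,0,0,1],[0,0,0,0,0,0,1]]
  ]
}}

```text
clock: 10.8
eef_pos: [519.6, -161.2, 189.6]
tool_rot: [-3.142, 0.0, 1.208]
force: [0.6, 0.9, -1.5]
width: 21.7
gripper_force: 58.1
```

```bash
python3 -c "
from h import *
rep()"
```

```text
t 10.8 pos tx,ty [13.47  0.56] r 13.48 phi 2 z 189.6 F tx,ty [1.06 0.26] Fz -1.5 yaw 1.208 T [-0.    0.02 -0.02]
```

{"method": "step_arm", "body": {
  "series": [
    [[0,0,0,0.004,0,0,1],[0,0,0,0,0,0,1],[0,0,0,0,0,0,1],[0,0,0,0,0,0,1]]
  ]
}}

```text
clock: 11.2
eef_pos: [519.8, -160.6, 189.6]
tool_rot: [-3.142, -0.0, 1.208]
force: [0.3, -0.2, -2.0]
width: 21.3
gripper_force: 58.1
```

```bash
python3 -c "
from h import *
rep()"
```

```text
t 11.2 pos tx,ty [14.12  0.54] r 14.13 phi 2 z 189.6 F tx,ty [-0.06  0.29] Fz -2.01 yaw 1.208 T [ 0.04 -0.03  0.  ]
```

{"method": "step_arm", "body": {
  "series": [
    [[0,0,0,0.002,0,0,1],[0,0,0,0,0,0,1],[0,0,0,0,0,0,1],[0,0,0,0,0,0,1]]
  ]
}}

```text
clock: 11.6
eef_pos: [519.9, -160.3, 189.6]
tool_rot: [-3.142, -0.0, 1.208]
force: [-0.3, 0.2, -1.7]
width: 21.5
gripper_force: 58.1
```

```bash
python3 -c "
from h import *
rep()"
```

```text
t 11.6 pos tx,ty [14.41  0.56] r 14.43 phi 2 z 189.6 F tx,ty [ 0.12 -0.36] Fz -1.69 yaw 1.208 T [ 0.01 -0.01  0.05]
```

{"method": "step_arm", "body": {
  "series": [
    [[0,0,0,0.003,0,0,1],[0,0,0,0,0,0,1],[0,0,0,0,0,0,1]]
  ]
}}

```text
clock: 11.9
eef_pos: [520.1, -159.9, 189.6]
tool_rot: [-3.142, 0.0, 1.208]
force: [0.7, 0.1, -1.5]
width: 22.1
gripper_force: 58.0
```

```bash
python3 -c "
from h import *
rep()"
```

```text
t 11.9 pos tx,ty [14.88  0.54] r 14.89 phi 2 z 189.6 F tx,ty [0.28 0.6 ] Fz -1.49 yaw 1.208 T [-0.08 -0.02  0.04]
```

{"method": "step_arm", "body": {
  "series": [
    [[0,0,0,0.003,0,0,1],[0,0,0,0,0,0,1],[0,0,0,0,0,0,1]]
  ]
}}

```text
clock: 12.2
eef_pos: [520.2, -159.7, 189.6]
tool_rot: [-3.142, 0.0, 1.208]
force: [-0.9, -1.4, -1.2]
width: 22.0
gripper_force: 58.0
```

```bash
python3 -c "
from h import *
rep()"
```

```text
t 12.2 pos tx,ty [15.1   0.57] r 15.11 phi 2 z 189.6 F tx,ty [-1.63 -0.32] Fz -1.22 yaw 1.208 T [-0.19  0.09 -0.02]
```

{"method": "step_arm", "body": {
  "series": [
    [[0,0,0,0.002,0,0,1],[0,0,0,0,0,0,1],[0,0,0,0,0,0,1]]
  ]
}}

```text
clock: 12.5
eef_pos: [520.3, -159.5, 189.6]
tool_rot: [3.142, 0.0, 1.208]
force: [-1.1, -1.5, -1.0]
width: 21.3
gripper_force: 58.0
```

```bash
python3 -c "
from h import *
rep()"
```

```text
t 12.5 pos tx,ty [15.26  0.57] r 15.27 phi 2 z 189.6 F tx,ty [-1.8 -0.5] Fz -0.97 yaw 1.208 T [-0.43  0.17  0.01]
```

{"method": "step_arm", "body": {
  "series": [
    [[0,0,0,0.002,0,0,1],[0,0,0,0,0,0,1],[0,0,0,0,0,0,1]]
  ]
}}

```text
clock: 12.8
eef_pos: [520.3, -159.4, 189.6]
tool_rot: [3.142, 0.001, 1.208]
force: [-1.1, -2.5, -2.7]
width: 21.8
gripper_force: 58.0
```

```bash
python3 -c "
from h import *
rep()"
```

```text
t 12.8 pos tx,ty [15.44  0.59] r 15.45 phi 2 z 189.6 F tx,ty [-2.71 -0.17] Fz -2.7 yaw 1.208 T [-0.73  0.29 -0.02]
```

Contact at r≈15. The torque reading is a much cleaner force signal, with a lever of about 0.28 m. Next I'll get a feedforward profile of the hole from the earlier picture.

```bash
cat > prof.py <<'E'
from h import *
from scipy.spatial.transform import Rotation as Ro
s=ctrl.read_state(); p=ctrl.get_image('wrist')
T=lambda pos,rpy:(Ro.from_euler('xyz',rpy).as_matrix(),np.array(pos))
R1,p1=T(s['eef_pos'],s['tool_rot']); R0,p0=T([487.66,-204.76,257.48],[-3.141,.002,1.203])
# X1 = R1 R0^T (X0-p0)+p1 ; cam = R X1 + t
A=R1@R0.T; q=dict(p); q['R']=np.array(p['R'])@A; q['t']=np.array(p['t'])+np.array(p['R'])@(p1-A@p0)
a=cv2.imread('pics/w4.png'); hsv=cv2.cvtColor(a,cv2.COLOR_BGR2HSV)
m=((hsv[:,:,1]<110)).astype(np.uint8); m[:100]=0;m[190:]=0;m[:,:300]=0;m[:,385:]=0
n,l,st,_=cv2.connectedComponentsWithStats(m); i=1+np.argmax(st[1:,4])
cn=max(cv2.findContours((l==i).astype(np.uint8),0,1)[0],key=cv2.contourArea)[:,0].astype(float)
cn=cn+0.5*(cn-cn.mean(0))/np.linalg.norm(cn-cn.mean(0),axis=1)[:,None]
y=1.208;X=np.array([np.cos(y),np.sin(y)]);Y=np.array([np.sin(y),-np.cos(y)])
W=[np.array([atz(q,c,z)[:2] for c in cn])-C for z in (162,152)]
P=[np.c_[w@X,w@Y] for w in W]
sel=np.hypot(*P[1].T)>np.hypot(*P[0].T); Q=np.where(sel[:,None],P[1],P[0])
ph=np.arctan2(Q[:,1],Q[:,0]); r=np.hypot(*Q.T)
H=lambda t:np.stack([np.ones_like(t)]+[f(k*t) for k in range(1,6) for f in (np.cos,np.sin)],-1)
co=np.linalg.lstsq(H(ph),r,rcond=None)[0]
t=np.radians(np.arange(0,360,1.)); rr=H(t)@co; E=np.c_[rr*np.cos(t),rr*np.sin(t)]
# axis radius: largest rho such that dist to edge >= 5.5
out=[]
for f in np.radians(np.arange(0,375,7.5)):
    u=np.array([np.cos(f),np.sin(f)]); out.append(max(x for x in np.arange(8,18,.05) if np.linalg.norm(E-x*u,axis=1).min()>=5.5))
np.save('prof.npy',np.c_[np.arange(0,375,7.5),out])
print('edge',np.round(rr[::15],1),'coef',np.round(co,2)); print('axis',np.round(out[::2],1))
rep()
E
python3 prof.py
```

```text
edge [20.7 20.3 19.8 19.3 19.1 19.3 20.1 21.2 22.4 23.2 23.4 22.9 21.9 20.9
 20.1 19.8 19.7 19.8 20.  20.2 20.5 20.8 21.  20.9] coef [ 2.072e+01 -8.100e-01  3.600e-01  6.500e-01 -1.240e+00  2.100e-01
  3.400e-01 -6.000e-02 -6.000e-02 -0.000e+00  2.000e-02]
axis [15.2 14.8 14.2 13.8 13.6 13.8 14.4 15.5 16.7 17.7 17.9 17.3 16.3 15.3
 14.6 14.3 14.2 14.3 14.5 14.7 15.  15.3 15.5 15.4 15.2]
t 12.85 pos tx,ty [15.45  0.56] r 15.46 phi 2 z 189.6 F tx,ty [-2.57  0.94] Fz -1.56 yaw 1.208 T [-0.75  0.26  0.03]
```

```bash
cat > plan.py <<'E'
import sys,json,os
from h import *
pr=np.load('prof.npy'); st=json.load(open('st.json')) if os.path.exists('st.json') else {'cmd':[15.9,0.56]}
if sys.argv[1:]:   # phi_end n off : plan n rows to phi_end, command = profile+off
    pe,n,off=float(sys.argv[1]),int(sys.argv[2]),float(sys.argv[3]); c=np.array(st['cmd'])
    p0=np.degrees(np.arctan2(c[1],c[0]))%360
    if p0>350 and pe<340: p0-=360
    if pe>340 and p0<60: p0+=360
    r0=np.hypot(*c)-np.interp(p0%360,*pr.T); rows=[]
    for k in range(1,n+1):
        f=p0+(pe-p0)*k/n; o=r0+(off-r0)*k/n; r=np.interp(f%360,*pr.T)+o; g=np.radians(f)
        d=np.round((np.array([r*np.cos(g),r*np.sin(g)])-c)/150,3); c=c+d*150; rows.append([0,0,0,*(d+0).tolist(),0,1])
    st['cmd']=c.tolist(); json.dump(st,open('st.json','w')); print('from',round(p0,1),'off',round(r0,2)); print(rows)
else:
    S=[]
    for i in range(2):
        S.append(ctrl.read_state()); ctrl.get_image('top')
    S.append(ctrl.read_state())
    y=S[-1]['tool_rot'][2];X=np.array([np.cos(y),np.sin(y)]);Y=np.array([np.sin(y),-np.cos(y)])
    T=np.mean([s['torque'] for s in S],0); F=np.mean([s['force'] for s in S],0); d=np.array(S[-1]['eef_pos'][:2])-C; d=np.array([d@X,d@Y]); L=.28
    ft=np.array([-T[1],T[0]])/L; ft=np.array([ft@X,ft@Y]); ff=np.array([F[:2]@X,F[:2]@Y])
    r=np.hypot(*d); u=d/r; v=np.array([-u[1],u[0]]); f=np.degrees(np.arctan2(d[1],d[0]))%360; c=np.array(st['cmd'])
    print('t',round(S[-1]['clock'],2),'phi',round(f,1),'r',round(r,2),'prof',round(np.interp(f,*pr.T),2),'pos',np.round(d,2),'cmd',np.round(c,2),'z',round(S[-1]['eef_pos'][2],1),'| Frad,Ftan by T',np.round([-ft@u,ft@v],1),'by F',np.round([-ff@u,ff@v],1),'Fz',round(F[2],1),'Tz',round(T[2],2),'rot',np.round(S[-1]['tool_rot'],3))
E
python3 plan.py; python3 plan.py 16 4 1.0
```

```text
t 12.95 phi 2.1 r 15.47 prof 15.09 pos [15.45  0.57] cmd [15.9   0.56] z 189.6 | Frad,Ftan by T [2.9 0.2] by F [3.1 0.3] Fz -1.9 Tz 0.04 rot [3.142e+00 1.000e-03 1.208e+00]
from 2.0 off 0.81
[[0, 0, 0, -0.001, 0.006, 0, 1], [0, 0, 0, -0.001, 0.007, 0, 1], [0, 0, 0, -0.001, 0.006, 0, 1], [0, 0, 0, -0.002, 0.006, 0, 1]]
```

{"method": "step_arm", "body": {
  "series": [
    [[0,0,0,-0.001,0.006,0,1],[0,0,0,-0.001,0.007,0,1],[0,0,0,-0.001,0.006,0,1],[0,0,0,-0.002,0.006,0,1],[0,0,0,0,0,0,1]]
  ]
}}

```text
clock: 13.45
eef_pos: [522.6, -160.8, 189.2]
tool_rot: [-3.139, 0.0, 1.208]
force: [-5.2, -2.1, 0.4]
width: 21.7
gripper_force: 58.1
```

```bash
python3 plan.py; python3 plan.py 32 4 1.1
```

```text
t 13.55 phi 12.0 r 15.3 prof 14.83 pos [14.96  3.19] cmd [15.15  4.31] z 189.2 | Frad,Ftan by T [ 4.1 -2.3] by F [ 4.4 -2.6] Fz -0.3 Tz 0.04 rot [-3.139  0.     1.208]
from 15.9 off 1.03
[[0, 0, 0, -0.003, 0.007, 0, 1], [0, 0, 0, -0.004, 0.006, 0, 1], [0, 0, 0, -0.004, 0.006, 0, 1], [0, 0, 0, -0.004, 0.006, 0, 1]]
```

{"method": "step_arm", "body": {
  "series": [
    [[0,0,0,-0.003,0.007,0,1],[0,0,0,-0.004,0.006,0,1],[0,0,0,-0.004,0.006,0,1],[0,0,0,-0.004,0.006,0,1],[0,0,0,0,0,0,1]]
  ]
}}

```text
clock: 14.05
eef_pos: [525.2, -163.6, 189.1]
tool_rot: [-3.138, -0.001, 1.208]
force: [-4.5, -1.0, -0.5]
width: 21.7
gripper_force: 58.1
```

```bash
python3 plan.py; python3 plan.py 48 4 1.1
```

```text
t 14.15 phi 26.5 r 14.72 prof 14.34 pos [13.17  6.57] cmd [12.9   8.06] z 189.1 | Frad,Ftan by T [ 4.1 -2.3] by F [ 4.3 -2.2] Fz -0.9 Tz 0.01 rot [-3.138 -0.     1.208]
from 32.0 off 1.08
[[0, 0, 0, -0.005, 0.005, 0, 1], [0, 0, 0, -0.005, 0.005, 0, 1], [0, 0, 0, -0.005, 0.005, 0, 1], [0, 0, 0, -0.005, 0.005, 0, 1]]
```

Profile and force agree well (4.7 N total). Continuing.

{"method": "step_arm", "body": {
  "series": [
    [[0,0,0,-0.005,0.005,0,1],[0,0,0,-0.005,0.005,0,1],[0,0,0,-0.005,0.005,0,1],[0,0,0,-0.005,0.005,0,1],[0,0,0,0,0,0,1]]
  ]
}}

```text
clock: 14.65
eef_pos: [526.9, -166.9, 189.0]
tool_rot: [-3.138, -0.001, 1.208]
force: [-6.1, -0.1, -1.0]
width: 21.7
gripper_force: 58.0
```

```bash
python3 plan.py; python3 plan.py 66 5 1.1
```

```text
t 14.75 phi 41.1 r 14.25 prof 13.85 pos [10.74  9.36] cmd [ 9.9  11.06] z 189.0 | Frad,Ftan by T [ 4.2 -2. ] by F [ 4.3 -2.1] Fz -0.7 Tz -0.0 rot [-3.138e+00 -1.000e-03  1.208e+00]
from 48.2 off 1.16
[[0, 0, 0, -0.005, 0.004, 0, 1], [0, 0, 0, -0.005, 0.003, 0, 1], [0, 0, 0, -0.005, 0.003, 0, 1], [0, 0, 0, -0.006, 0.003, 0, 1], [0, 0, 0, -0.005, 0.003, 0, 1]]
```

{"method": "step_arm", "body": {
  "series": [
    [[0,0,0,-0.005,0.004,0,1],[0,0,0,-0.005,0.003,0,1],[0,0,0,-0.005,0.003,0,1],[0,0,0,-0.006,0.003,0,1],[0,0,0,-0.005,0.003,0,1],[0,0,0,0,0,0,1]]
  ]
}}

```text
clock: 15.35
eef_pos: [527.9, -171.0, 189.0]
tool_rot: [-3.138, -0.002, 1.209]
force: [-4.9, 1.0, -0.3]
width: 21.4
gripper_force: 58.0
```

```bash
python3 plan.py; python3 plan.py 84 5 1.2
```

```text
t 15.45 phi 58.3 r 13.88 prof 13.56 pos [ 7.29 11.82] cmd [ 6.   13.46] z 189.0 | Frad,Ftan by T [ 4.2 -2.1] by F [ 4.8 -2.4] Fz -0.6 Tz -0.0 rot [-3.138e+00 -2.000e-03  1.209e+00]
from 66.0 off 1.15
[[0, 0, 0, -0.006, 0.003, 0, 1], [0, 0, 0, -0.005, 0.002, 0, 1], [0, 0, 0, -0.006, 0.003, 0, 1], [0, 0, 0, -0.006, 0.002, 0, 1], [0, 0, 0, -0.006, 0.002, 0, 1]]
```

{"method": "step_arm", "body": {
  "series": [
    [[0,0,0,-0.006,0.003,0,1],[0,0,0,-0.005,0.002,0,1],[0,0,0,-0.006,0.003,0,1],[0,0,0,-0.006,0.002,0,1],[0,0,0,-0.006,0.002,0,1],[0,0,0,0,0,0,1]]
  ]
}}

```text
clock: 16.05
eef_pos: [528.3, -175.5, 189.1]
tool_rot: [-3.138, -0.002, 1.209]
force: [-5.7, 2.5, -1.8]
width: 21.7
gripper_force: 58.0
```

```bash
python3 plan.py; python3 plan.py 100 5 1.2
```

```text
t 16.15 phi 76.9 r 14.18 prof 13.83 pos [ 3.21 13.81] cmd [ 1.65 15.26] z 189.0 | Frad,Ftan by T [ 4.5 -1.4] by F [ 5.  -1.4] Fz -1.4 Tz 0.06 rot [-3.138e+00 -2.000e-03  1.209e+00]
from 83.8 off 1.24
[[0, 0, 0, -0.006, 0.001, 0, 1], [0, 0, 0, -0.006, 0.002, 0, 1], [0, 0, 0, -0.006, 0.001, 0, 1], [0, 0, 0, -0.006, 0.001, 0, 1], [0, 0, 0, -0.006, 0.0, 0, 1]]
```

{"method": "step_arm", "body": {
  "series": [
    [[0,0,0,-0.006,0.001,0,1],[0,0,0,-0.006,0.002,0,1],[0,0,0,-0.006,0.001,0,1],[0,0,0,-0.006,0.001,0,1],[0,0,0,-0.006,0,0,1],[0,0,0,0,0,0,1]]
  ]
}}

```text
clock: 16.75
eef_pos: [527.9, -180.1, 189.2]
tool_rot: [-3.139, -0.002, 1.209]
force: [-3.7, 2.6, -1.6]
width: 21.3
gripper_force: 57.9
```

```bash
python3 plan.py; python3 plan.py 115 5 1.2
```

```text
t 16.85 phi 95.0 r 15.09 prof 14.73 pos [-1.3  15.03] cmd [-2.85 16.01] z 189.2 | Frad,Ftan by T [ 4.6 -0.9] by F [ 5.1 -1.2] Fz -1.3 Tz -0.01 rot [-3.139e+00 -2.000e-03  1.209e+00]
from 100.1 off 1.17
[[0, 0, 0, -0.006, 0.0, 0, 1], [0, 0, 0, -0.006, 0.0, 0, 1], [0, 0, 0, -0.006, 0.0, 0, 1], [0, 0, 0, -0.006, 0.0, 0, 1], [0, 0, 0, -0.006, -0.001, 0, 1]]
```

{"method": "step_arm", "body": {
  "series": [
    [[0,0,0,-0.006,0,0,1],[0,0,0,-0.006,0,0,1],[0,0,0,-0.006,0,0,1],[0,0,0,-0.006,0,0,1],[0,0,0,-0.006,-0.001,0,1],[0,0,0,0,0,0,1]]
  ]
}}

```text
clock: 17.45
eef_pos: [526.6, -184.2, 189.3]
tool_rot: [-3.14, -0.002, 1.209]
force: [-2.8, 3.6, -0.8]
width: 21.7
gripper_force: 58.0
```

```bash
python3 plan.py; python3 plan.py 131 5 1.2
```

```text
t 17.55 phi 110.0 r 16.27 prof 15.89 pos [-5.57 15.29] cmd [-7.35 15.86] z 189.3 | Frad,Ftan by T [ 4.6 -0.8] by F [ 5.  -0.7] Fz -1.1 Tz 0.02 rot [-3.140e+00 -2.000e-03  1.209e+00]
from 114.9 off 1.19
[[0, 0, 0, -0.007, -0.001, 0, 1], [0, 0, 0, -0.006, -0.002, 0, 1], [0, 0, 0, -0.007, -0.003, 0, 1], [0, 0, 0, -0.006, -0.002, 0, 1], [0, 0, 0, -0.007, -0.004, 0, 1]]
```

{"method": "step_arm", "body": {
  "series": [
    [[0,0,0,-0.007,-0.001,0,1],[0,0,0,-0.006,-0.002,0,1],[0,0,0,-0.007,-0.003,0,1],[0,0,0,-0.006,-0.002,0,1],[0,0,0,-0.007,-0.004,0,1],[0,0,0,0,0,0,1]]
  ]
}}

```text
clock: 18.15
eef_pos: [523.7, -188.6, 189.6]
tool_rot: [-3.142, -0.002, 1.209]
force: [-1.9, 5.4, -0.2]
width: 21.6
gripper_force: 58.0
```

```bash
python3 plan.py; python3 plan.py 147 5 1.2
```

```text
t 18.25 phi 127.2 r 17.69 prof 17.23 pos [-10.69  14.1 ] cmd [-12.3   14.06] z 189.6 | Frad,Ftan by T [ 4.8 -0.6] by F [ 5.1 -0.9] Fz -0.2 Tz 0.01 rot [-3.142e+00 -2.000e-03  1.209e+00]
from 131.2 off 1.23
[[0, 0, 0, -0.006, -0.004, 0, 1], [0, 0, 0, -0.005, -0.004, 0, 1], [0, 0, 0, -0.005, -0.005, 0, 1], [0, 0, 0, -0.005, -0.006, 0, 1], [0, 0, 0, -0.004, -0.005, 0, 1]]
```

{"method": "step_arm", "body": {
  "series": [
    [[0,0,0,-0.006,-0.004,0,1],[0,0,0,-0.005,-0.004,0,1],[0,0,0,-0.005,-0.005,0,1],[0,0,0,-0.005,-0.006,0,1],[0,0,0,-0.004,-0.005,0,1],[0,0,0,0,0,0,1]]
  ]
}}

```text
clock: 18.85
eef_pos: [520.2, -190.9, 189.9]
tool_rot: [3.139, -0.002, 1.209]
force: [1.0, 5.0, -1.0]
width: 21.4
gripper_force: 57.9
```

```bash
python3 plan.py; python3 plan.py 163 6 1.1
```

```text
t 18.95 phi 140.6 r 18.29 prof 17.84 pos [-14.14  11.61] cmd [-16.05  10.46] z 189.9 | Frad,Ftan by T [ 4.4 -1.3] by F [ 4.7 -1.7] Fz -0.9 Tz 0.01 rot [ 3.139e+00 -2.000e-03  1.209e+00]
from 146.9 off 1.26
[[0, 0, 0, -0.003, -0.005, 0, 1], [0, 0, 0, -0.002, -0.006, 0, 1], [0, 0, 0, -0.002, -0.005, 0, 1], [0, 0, 0, -0.002, -0.006, 0, 1], [0, 0, 0, -0.001, -0.006, 0, 1], [0, 0, 0, -0.001, -0.006, 0, 1]]
```

{"method": "step_arm", "body": {
  "series": [
    [[0,0,0,-0.003,-0.005,0,1],[0,0,0,-0.002,-0.006,0,1],[0,0,0,-0.002,-0.005,0,1],[0,0,0,-0.002,-0.006,0,1],[0,0,0,-0.001,-0.006,0,1],[0,0,0,-0.001,-0.006,0,1],[0,0,0,0,0,0,1]]
  ]
}}

```text
clock: 19.65
eef_pos: [514.9, -191.8, 190.2]
tool_rot: [3.138, -0.001, 1.209]
force: [2.6, 4.3, -0.5]
width: 21.7
gripper_force: 58.0
```

```bash
python3 plan.py; python3 plan.py 178 5 1.1
```

```text
t 19.75 phi 157.3 r 18.18 prof 17.71 pos [-16.77   7.02] cmd [-17.7    5.36] z 190.1 | Frad,Ftan by T [ 4.1 -2.2] by F [ 4.  -2.6] Fz -0.2 Tz 0.02 rot [ 3.138e+00 -1.000e-03  1.209e+00]
from 163.2 off 1.1
[[0, 0, 0, -0.001, -0.006, 0, 1], [0, 0, 0, 0.0, -0.007, 0, 1], [0, 0, 0, 0.001, -0.006, 0, 1], [0, 0, 0, 0.0, -0.007, 0, 1], [0, 0, 0, 0.001, -0.006, 0, 1]]
```

{"method": "step_arm", "body": {
  "series": [
    [[0,0,0,-0.001,-0.006,0,1],[0,0,0,0,-0.007,0,1],[0,0,0,0.001,-0.006,0,1],[0,0,0,0,-0.007,0,1],[0,0,0,0.001,-0.006,0,1],[0,0,0,0,0,0,1]]
  ]
}}

```text
clock: 20.35
eef_pos: [510.7, -190.6, 190.3]
tool_rot: [3.137, -0.0, 1.208]
force: [4.1, 2.7, -0.2]
width: 21.9
gripper_force: 58.2
```

```bash
python3 plan.py; python3 plan.py 193 5 1.1
```

```text
t 20.45 phi 171.0 r 17.36 prof 16.9 pos [-17.14   2.72] cmd [-17.55   0.56] z 190.3 | Frad,Ftan by T [ 3.9 -2.8] by F [ 4.2 -3.3] Fz -0.1 Tz 0.0 rot [ 3.137 -0.     1.208]
from 178.2 off 1.17
[[0, 0, 0, 0.002, -0.006, 0, 1], [0, 0, 0, 0.001, -0.006, 0, 1], [0, 0, 0, 0.002, -0.006, 0, 1], [0, 0, 0, 0.003, -0.005, 0, 1], [0, 0, 0, 0.002, -0.005, 0, 1]]
```

{"method": "step_arm", "body": {
  "series": [
    [[0,0,0,0.002,-0.006,0,1],[0,0,0,0.001,-0.006,0,1],[0,0,0,0.002,-0.006,0,1],[0,0,0,0.003,-0.005,0,1],[0,0,0,0.002,-0.005,0,1],[0,0,0,0,0,0,1],[0,0,0,0,0,0,1]]
  ]
}}

```text
clock: 21.15
eef_pos: [507.1, -188.1, 190.3]
tool_rot: [3.137, 0.0, 1.208]
force: [5.3, 2.5, -0.0]
width: 22.0
gripper_force: 58.3
```

```bash
python3 plan.py; python3 plan.py 209 5 1.1
```

```text
t 21.25 phi 185.4 r 16.2 prof 15.85 pos [-16.13  -1.54] cmd [-16.05  -3.64] z 190.3 | Frad,Ftan by T [ 3.8 -2.8] by F [ 3.9 -3.3] Fz -0.4 Tz -0.01 rot [3.137 0.    1.208]
from 192.8 off 1.07
[[0, 0, 0, 0.003, -0.006, 0, 1], [0, 0, 0, 0.003, -0.005, 0, 1], [0, 0, 0, 0.003, -0.005, 0, 1], [0, 0, 0, 0.003, -0.006, 0, 1], [0, 0, 0, 0.004, -0.004, 0, 1]]
```

{"method": "step_arm", "body": {
  "series": [
    [[0,0,0,0.003,-0.006,0,1],[0,0,0,0.003,-0.005,0,1],[0,0,0,0.003,-0.005,0,1],[0,0,0,0.003,-0.006,0,1],[0,0,0,0.004,-0.004,0,1],[0,0,0,0,0,0,1]]
  ]
}}

```text
clock: 21.85
eef_pos: [504.4, -185.1, 190.4]
tool_rot: [3.136, 0.001, 1.208]
force: [5.0, 0.6, -0.6]
width: 21.4
gripper_force: 58.3
```

```bash
python3 plan.py; python3 plan.py 225 5 1.2
```

```text
t 21.95 phi 200.0 r 15.16 prof 14.98 pos [-14.25  -5.19] cmd [-13.65  -7.54] z 190.4 | Frad,Ftan by T [ 3.7 -2.8] by F [ 4.3 -2.9] Fz -0.4 Tz 0.01 rot [3.136e+00 1.000e-03 1.208e+00]
from 208.9 off 1.0
[[0, 0, 0, 0.003, -0.005, 0, 1], [0, 0, 0, 0.004, -0.004, 0, 1], [0, 0, 0, 0.003, -0.005, 0, 1], [0, 0, 0, 0.004, -0.004, 0, 1], [0, 0, 0, 0.004, -0.005, 0, 1]]
```

{"method": "step_arm", "body": {
  "series": [
    [[0,0,0,0.003,-0.005,0,1],[0,0,0,0.004,-0.004,0,1],[0,0,0,0.003,-0.005,0,1],[0,0,0,0.004,-0.004,0,1],[0,0,0,0.004,-0.005,0,1],[0,0,0,0,0,0,1]]
  ]
}}

```text
clock: 22.55
eef_pos: [502.3, -181.8, 190.5]
tool_rot: [3.136, 0.002, 1.207]
force: [5.4, 0.8, -0.0]
width: 21.5
gripper_force: 58.3
```

```bash
python3 plan.py; python3 plan.py 241 5 1.3
```

```text
t 22.65 phi 214.9 r 14.53 prof 14.42 pos [-11.91  -8.32] cmd [-10.95 -10.99] z 190.5 | Frad,Ftan by T [ 4.2 -2.5] by F [ 4.8 -2.7] Fz 0.0 Tz 0.01 rot [3.136e+00 2.000e-03 1.207e+00]
from 225.1 off 1.26
[[0, 0, 0, 0.004, -0.004, 0, 1], [0, 0, 0, 0.005, -0.003, 0, 1], [0, 0, 0, 0.004, -0.004, 0, 1], [0, 0, 0, 0.005, -0.003, 0, 1], [0, 0, 0, 0.005, -0.003, 0, 1]]
```

{"method": "step_arm", "body": {
  "series": [
    [[0,0,0,0.004,-0.004,0,1],[0,0,0,0.005,-0.003,0,1],[0,0,0,0.004,-0.004,0,1],[0,0,0,0.005,-0.003,0,1],[0,0,0,0.005,-0.003,0,1],[0,0,0,0,0,0,1]]
  ]
}}

```text
clock: 23.25
eef_pos: [500.8, -177.8, 190.4]
tool_rot: [3.136, 0.002, 1.207]
force: [5.4, -0.2, -0.0]
width: 21.8
gripper_force: 58.3
```

```bash
python3 plan.py; python3 plan.py 257 5 1.3
```

```text
t 23.35 phi 232.1 r 14.18 prof 14.2 pos [ -8.7  -11.19] cmd [ -7.5  -13.54] z 190.4 | Frad,Ftan by T [ 4.4 -2. ] by F [ 5.3 -1.8] Fz -0.2 Tz 0.04 rot [3.136e+00 2.000e-03 1.207e+00]
from 241.0 off 1.27
[[0, 0, 0, 0.005, -0.003, 0, 1], [0, 0, 0, 0.005, -0.002, 0, 1], [0, 0, 0, 0.006, -0.003, 0, 1], [0, 0, 0, 0.005, -0.002, 0, 1], [0, 0, 0, 0.006, -0.001, 0, 1]]
```

{"method": "step_arm", "body": {
  "series": [
    [[0,0,0,0.005,-0.003,0,1],[0,0,0,0.005,-0.002,0,1],[0,0,0,0.006,-0.003,0,1],[0,0,0,0.005,-0.002,0,1],[0,0,0,0.006,-0.001,0,1],[0,0,0,0,0,0,1]]
  ]
}}

```text
clock: 23.95
eef_pos: [499.9, -173.1, 190.1]
tool_rot: [3.138, 0.002, 1.207]
force: [4.3, -1.1, -0.3]
width: 21.9
gripper_force: 58.4
```

```bash
python3 plan.py; python3 plan.py 273 5 1.2
```

```text
t 24.05 phi 251.2 r 14.33 prof 14.27 pos [ -4.61 -13.57] cmd [ -3.45 -15.19] z 190.2 | Frad,Ftan by T [ 4.4 -1.7] by F [ 4.6 -1.3] Fz -0.0 Tz 0.03 rot [3.138e+00 2.000e-03 1.207e+00]
from 257.2 off 1.26
[[0, 0, 0, 0.006, -0.001, 0, 1], [0, 0, 0, 0.005, -0.001, 0, 1], [0, 0, 0, 0.006, -0.001, 0, 1], [0, 0, 0, 0.006, 0.0, 0, 1], [0, 0, 0, 0.005, 0.0, 0, 1]]
```

{"method": "step_arm", "body": {
  "series": [
    [[0,0,0,0.006,-0.001,0,1],[0,0,0,0.005,-0.001,0,1],[0,0,0,0.006,-0.001,0,1],[0,0,0,0.006,0,0,1],[0,0,0,0.005,0,0,1],[0,0,0,0,0,0,1]]
  ]
}}

```text
clock: 24.65
eef_pos: [500.4, -168.9, 189.9]
tool_rot: [3.139, 0.002, 1.207]
force: [4.7, -2.7, -0.9]
width: 21.9
gripper_force: 58.4
```

```bash
python3 plan.py; python3 plan.py 289 5 1.2
```

```text
t 24.75 phi 267.7 r 14.65 prof 14.42 pos [ -0.59 -14.64] cmd [  0.75 -15.64] z 189.9 | Frad,Ftan by T [ 4.3 -1.3] by F [ 5.1 -1.3] Fz -0.7 Tz 0.06 rot [3.139e+00 2.000e-03 1.207e+00]
from 272.7 off 1.17
[[0, 0, 0, 0.006, 0.0, 0, 1], [0, 0, 0, 0.006, 0.001, 0, 1], [0, 0, 0, 0.006, 0.0, 0, 1], [0, 0, 0, 0.006, 0.001, 0, 1], [0, 0, 0, 0.006, 0.002, 0, 1]]
```

{"method": "step_arm", "body": {
  "series": [
    [[0,0,0,0.006,0,0,1],[0,0,0,0.006,0.001,0,1],[0,0,0,0.006,0,0,1],[0,0,0,0.006,0.001,0,1],[0,0,0,0.006,0.002,0,1],[0,0,0,0,0,0,1]]
  ]
}}

```text
clock: 25.35
eef_pos: [501.9, -165.0, 189.7]
tool_rot: [3.141, 0.002, 1.207]
force: [3.3, -3.0, -1.3]
width: 21.6
gripper_force: 58.3
```

```bash
python3 plan.py; python3 plan.py 305 5 1.2
```

```text
t 25.45 phi 283.8 r 15.09 prof 14.68 pos [  3.6  -14.65] cmd [  5.25 -15.04] z 189.7 | Frad,Ftan by T [ 4.4 -1.6] by F [ 4.8 -1.7] Fz -0.9 Tz -0.01 rot [3.141e+00 2.000e-03 1.207e+00]
from 289.2 off 1.15
[[0, 0, 0, 0.006, 0.002, 0, 1], [0, 0, 0, 0.005, 0.002, 0, 1], [0, 0, 0, 0.006, 0.002, 0, 1], [0, 0, 0, 0.005, 0.002, 0, 1], [0, 0, 0, 0.005, 0.003, 0, 1]]
```

{"method": "step_arm", "body": {
  "series": [
    [[0,0,0,0.006,0.002,0,1],[0,0,0,0.005,0.002,0,1],[0,0,0,0.006,0.002,0,1],[0,0,0,0.005,0.002,0,1],[0,0,0,0.005,0.003,0,1],[0,0,0,0,0,0,1]]
  ]
}}

```text
clock: 26.05
eef_pos: [504.2, -162.1, 189.6]
tool_rot: [-3.141, 0.003, 1.207]
force: [2.8, -4.0, -1.0]
width: 21.8
gripper_force: 58.3
```

```bash
python3 plan.py; python3 plan.py 321 5 1.2
```

```text
t 26.15 phi 298.0 r 15.34 prof 14.96 pos [  7.2  -13.55] cmd [  9.3  -13.39] z 189.6 | Frad,Ftan by T [ 4.4 -1.5] by F [ 4.6 -1.5] Fz -0.7 Tz -0.0 rot [-3.141e+00  3.000e-03  1.207e+00]
from 304.8 off 1.21
[[0, 0, 0, 0.005, 0.003, 0, 1], [0, 0, 0, 0.005, 0.004, 0, 1], [0, 0, 0, 0.005, 0.004, 0, 1], [0, 0, 0, 0.005, 0.004, 0, 1], [0, 0, 0, 0.004, 0.005, 0, 1]]
```

{"method": "step_arm", "body": {
  "series": [
    [[0,0,0,0.005,0.003,0,1],[0,0,0,0.005,0.004,0,1],[0,0,0,0.005,0.004,0,1],[0,0,0,0.005,0.004,0,1],[0,0,0,0.004,0.005,0,1],[0,0,0,0,0,0,1]]
  ]
}}

```text
clock: 26.75
eef_pos: [507.6, -159.5, 189.4]
tool_rot: [-3.14, 0.003, 1.207]
force: [1.2, -5.4, 0.2]
width: 21.8
gripper_force: 58.3
```

```bash
python3 plan.py; python3 plan.py 337 5 1.2
```

```text
t 26.85 phi 313.8 r 15.58 prof 15.28 pos [ 10.79 -11.23] cmd [ 12.9  -10.39] z 189.4 | Frad,Ftan by T [ 4.4 -1.5] by F [ 5.  -1.8] Fz 0.1 Tz 0.01 rot [-3.140e+00  3.000e-03  1.207e+00]
from 321.2 off 1.18
[[0, 0, 0, 0.004, 0.005, 0, 1], [0, 0, 0, 0.003, 0.005, 0, 1], [0, 0, 0, 0.004, 0.005, 0, 1], [0, 0, 0, 0.003, 0.005, 0, 1], [0, 0, 0, 0.002, 0.006, 0, 1]]
```

{"method": "step_arm", "body": {
  "series": [
    [[0,0,0,0.004,0.005,0,1],[0,0,0,0.003,0.005,0,1],[0,0,0,0.004,0.005,0,1],[0,0,0,0.003,0.005,0,1],[0,0,0,0.002,0.006,0,1],[0,0,0,0,0,0,1]]
  ]
}}

```text
clock: 27.45
eef_pos: [511.7, -158.1, 189.1]
tool_rot: [-3.139, 0.002, 1.207]
force: [-0.2, -5.8, -0.7]
width: 21.4
gripper_force: 58.2
```

```bash
python3 plan.py; python3 plan.py 353 5 1.2
```

```text
t 27.55 phi 329.7 r 15.7 prof 15.45 pos [13.56 -7.93] cmd [15.3  -6.49] z 189.1 | Frad,Ftan by T [ 4.5 -2. ] by F [ 5.1 -1.3] Fz -0.7 Tz 0.01 rot [-3.139e+00  2.000e-03  1.207e+00]
from 337.0 off 1.17
[[0, 0, 0, 0.002, 0.006, 0, 1], [0, 0, 0, 0.002, 0.006, 0, 1], [0, 0, 0, 0.001, 0.006, 0, 1], [0, 0, 0, 0.001, 0.006, 0, 1], [0, 0, 0, 0.001, 0.006, 0, 1]]
```

{"method": "step_arm", "body": {
  "series": [
    [[0,0,0,0.002,0.006,0,1],[0,0,0,0.002,0.006,0,1],[0,0,0,0.001,0.006,0,1],[0,0,0,0.001,0.006,0,1],[0,0,0,0.001,0.006,0,1],[0,0,0,0,0,0,1]]
  ]
}}

```text
clock: 28.15
eef_pos: [516.3, -158.0, 189.1]
tool_rot: [-3.138, 0.001, 1.207]
force: [-3.1, -5.1, -0.6]
width: 21.5
gripper_force: 58.4
```

```bash
python3 plan.py; python3 plan.py 369 5 1.1
```

```text
t 28.25 phi 346.5 r 15.75 prof 15.38 pos [15.31 -3.68] cmd [16.35 -1.99] z 189.1 | Frad,Ftan by T [ 4.4 -2. ] by F [ 4.8 -2.2] Fz -0.9 Tz 0.02 rot [-3.138e+00  1.000e-03  1.207e+00]
from 353.1 off 1.18
[[0, 0, 0, 0.0, 0.006, 0, 1], [0, 0, 0, 0.0, 0.006, 0, 1], [0, 0, 0, -0.001, 0.006, 0, 1], [0, 0, 0, -0.001, 0.006, 0, 1], [0, 0, 0, -0.002, 0.006, 0, 1]]
```

{"method": "step_arm", "body": {
  "series": [
    [[0,0,0,0,0.006,0,1],[0,0,0,0,0.006,0,1],[0,0,0,-0.001,0.006,0,1],[0,0,0,-0.001,0.006,0,1],[0,0,0,-0.002,0.006,0,1],[0,0,0,0,0,0,1],[0,0,0,0,0,0,1],[0,0,0,0,0,0,1]]
  ]
}}

```text
clock: 29.05
eef_pos: [520.2, -159.3, 188.9]
tool_rot: [-3.137, 0.0, 1.208]
force: [-4.1, -3.2, -1.0]
width: 21.7
gripper_force: 58.4
```

```bash
python3 plan.py; python3 plan.py 17 3 1.1
```

```text
t 29.15 phi 1.5 r 15.49 prof 15.11 pos [15.48  0.39] cmd [15.75  2.51] z 188.9 | Frad,Ftan by T [ 4.1 -2.4] by F [ 4.2 -2.7] Fz -1.4 Tz 0.03 rot [-3.137  0.     1.208]
from 9.1 off 1.04
[[0, 0, 0, -0.001, 0.005, 0, 1], [0, 0, 0, -0.002, 0.004, 0, 1], [0, 0, 0, -0.001, 0.005, 0, 1]]
```

{"method": "step_arm", "body": {
  "series": [
    [[0,0,0,-0.001,0.005,0,1],[0,0,0,-0.002,0.004,0,1],[0,0,0,-0.001,0.005,0,1],[0,0,0,0,0,0,1],[0,0,0,0,0,0,1],[0,0,0,0,0,0,1],[0,0,0,0,0,0,1]]
  ]
}}

```text
clock: 29.85
eef_pos: [522.1, -160.4, 188.9]
tool_rot: [-3.137, -0.0, 1.208]
force: [-4.1, -3.2, -0.9]
width: 21.8
gripper_force: 58.4
```

```bash
python3 plan.py
```

```text
t 29.95 phi 10.0 r 15.3 prof 14.88 pos [15.07  2.64] cmd [15.15  4.61] z 189.0 | Frad,Ftan by T [ 4.2 -2.2] by F [ 4.7 -2.1] Fz -0.8 Tz 0.06 rot [-3.137 -0.     1.208]
```

{"method": "step_arm", "body": {
  "series": [
    [[0,0,0,-0.02,-0.008,0,1],[0,0,0,-0.04,-0.015,0,1],[0,0,0,-0.035,-0.008,0,1],[0,0,0,0,0,0,1],[0,0,0,0,0,0,1],[0,0,0,0,0,0,1],[0,0,0,0,0,0,1]]
  ]
}}

```text
clock: 30.65
eef_pos: [514.8, -172.5, 189.6]
tool_rot: [3.141, -0.0, 1.208]
force: [-0.6, -0.7, -1.2]
width: 21.6
gripper_force: 58.4
```

```bash
python3 plan.py
```

```text
t 30.75 phi 0.3 r 1.16 prof 15.14 pos [1.16 0.01] cmd [15.15  4.61] z 189.6 | Frad,Ftan by T [0.1 0. ] by F [-0.1 -0.3] Fz -1.6 Tz 0.0 rot [-3.142 -0.     1.208]
```

Full circle done with about 4–5 N throughout. Lifting out and returning to the rack.

{"method": "step_arm", "body": {
  "series": [
    [[0,0,0,0,0,-0.08,1],[0,0,0,0,0,-0.16,1],[0,0,0,0,0,-0.16,1],[0,0,0,0,0,-0.08,1],[0,0,0,0,0,0,1]]
  ]
}}

```text
clock: 31.25
eef_pos: [515.7, -173.2, 263.6]
tool_rot: [3.137, -0.001, 1.208]
force: [0.4, 0.1, -0.9]
width: 21.8
gripper_force: 58.5
```

{"method": "step_arm", "body": {
  "series": [
    [[0,0,0,0.12,-0.041,0,1],[0,0,0,0.25,-0.086,0,1],[0,0,0,0.26,-0.09,0,1],[0,0,0,0.26,-0.09,0,1],[0,0,0,0.26,-0.09,0,1],[0,0,0,0.26,-0.09,0,1],[0,0,0,0.26,-0.09,0,1],[0,0,0,0.26,-0.09,0,1],[0,0,0,0.26,-0.09,0,1],[0,0,0,0.2,-0.069,0,1],[0,0,0,0.15,-0.051,0,1],[0,0,0,0.076,-0.024,0,1]]
  ]
}}

```text
clock: 32.45
eef_pos: [526.3, 245.0, 260.1]
tool_rot: [-3.139, 0.001, 1.212]
force: [-0.1, -0.2, -1.7]
width: 21.4
gripper_force: 58.5
```

{"method": "step_arm", "body": {
  "series": [
    [[0,0,0,0,0,0,1],[0,0,0,0,0,0,1],[0,0,0,0,0,0,1],[0,0,0,0,0,0,1]]
  ]
}}

```text
clock: 32.85
eef_pos: [527.8, 240.3, 261.8]
tool_rot: [3.141, 0.0, 1.205]
force: [-0.3, 0.4, -2.5]
width: 21.5
gripper_force: 58.5
```

```bash
cat > home.py <<'E'
from h import *
s=ctrl.read_state(); y=s['tool_rot'][2];X=np.array([np.cos(y),np.sin(y)]);Y=np.array([np.sin(y),-np.cos(y)])
e=np.array([527.62,242.21])-s['eef_pos'][:2]
print('t',s['clock'],'pos',np.round(s['eef_pos'],2),'rot',np.round(s['tool_rot'],3),'go frac tx,ty',np.round([e@X/150,e@Y/150],4),'z down',round((s['eef_pos'][2]-63.6)/150,4),'F',np.round(s['force'],1),'T',np.round(s['torque'],2))
E
python3 home.py
```

```text
t 32.85 pos [527.78 240.35 261.79] rot [3.141 0.    1.205] go frac tx,ty [ 0.0112 -0.0054] z down 1.3212 F [-0.3  0.4 -2.5] T [-0.04  0.04 -0.  ]
```

{"method": "step_arm", "body": {
  "series": [
    [[0,0,0,0,0,0.15,1],[0,0,0,0,0,0.25,1],[0,0,0,0,0,0.25,1],[0,0,0,0,0,0.25,1],[0,0,0,0,0,0.15,1],[0,0,0,0,0,0,1],[0,0,0,0,0,0,1],[0,0,0,0,0,0,1],[0,0,0,0,0,0,1],[0,0,0,0,0,0,1]]
  ]
}}

```text
clock: 33.85
eef_pos: [528.2, 242.5, 105.3]
tool_rot: [3.14, -0.002, 1.208]
force: [0.6, 0.1, -0.8]
width: 21.5
gripper_force: 58.5
```

```bash
python3 home.py
python3 - <<'E'
from h import *
p=snap('wrist'); cv2.imwrite('pics/w5.png',cv2.resize(p['img'][150:400,200:440,::-1],None,fx=2,fy=2)); print(proj(p,[527.6,242.2,50]))
E
python3 home.py
```

```text
t 33.85 pos [528.19 242.46 105.35] rot [ 3.140e+00 -2.000e-03  1.208e+00] go frac tx,ty [-0.0029 -0.003 ] z down 0.2783 F [ 0.6  0.1 -0.8] T [0.01 0.   0.  ]
[321.6, 222.2]
t 33.9 pos [527.94 242.42 105.08] rot [ 3.141e+00 -1.000e-03  1.208e+00] go frac tx,ty [-0.0021 -0.0015] z down 0.2765 F [-0.5 -0.3 -1. ] T [ 0.01  0.   -0.02]
```

View pics/w5.png

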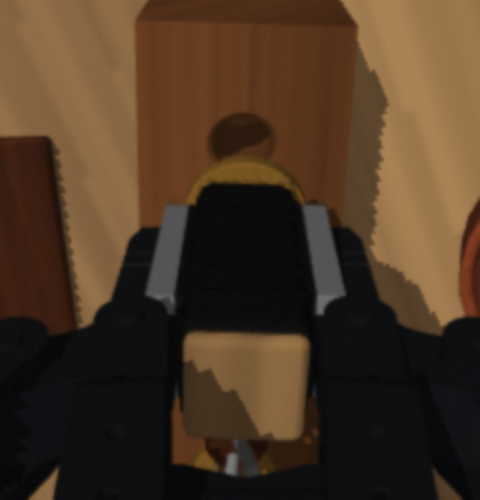

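The hole shows at about px (321,219), against a predicted (322,222), so it is aligned. Inserting.

{"method": "step_arm", "body": {
  "series": [
    [[0,0,0,-0.002,-0.001,0.03,1],[0,0,0,0,0,0.06,1],[0,0,0,0,0,0.06,1],[0,0,0,0,0,0.05,1],[0,0,0,0,0,0.035,1],[0,0,0,0,0,0.02,1],[0,0,0,0,0,0.015,1],[0,0,0,0,0,0,1],[0,0,0,0,0,0,1],[0,0,0,0,0,0,1]]
  ]
}}

```text
clock: 34.9
eef_pos: [527.4, 242.0, 63.7]
tool_rot: [3.141, -0.0, 1.208]
force: [0.6, -0.5, -1.9]
width: 21.4
gripper_force: 58.7
```

```bash
python3 home.py
```

```text
t 34.9 pos [527.38 241.95  63.7 ] rot [ 3.141 -0.     1.208] go frac tx,ty [0.0022 0.0009] z down 0.0007 F [ 0.6 -0.5 -1.9] T [-0.   -0.02  0.02]
```

{"method": "step_arm", "body": {
  "series": [
    [[0,0,0,0.002,0.001,0.007,1],[0,0,0,0,0,0,1],[0,0,0,0,0,0,1]]
  ]
}}

```text
clock: 35.2
eef_pos: [527.4, 242.0, 63.6]
tool_rot: [-3.141, -0.0, 1.208]
force: [-2.8, -1.0, 7.0]
width: 21.7
gripper_force: 59.5
```

```bash
python3 home.py
```

```text
t 35.2 pos [527.42 241.99  63.59] rot [-3.141 -0.     1.208] go frac tx,ty [0.0018 0.0007] z down -0.0001 F [-2.8 -1.   7. ] T [-0.23  0.52  0.02]
```

The shoulder is seated (z matches home, upward force 7 N). Letting go.

{"method": "step_arm", "body": {
  "series": [
    [[0,0,0,0,0,-0.006,1],[0,0,0,0,0,0,0],[0,0,0,0,0,0,0],[0,0,0,0,0,0,0],[0,0,0,0,0,0,0],[0,0,0,0,0,0,0],[0,0,0,0,0,0,0],[0,0,0,0,0,0,0],[0,0,0,0,0,0,0],[0,0,0,0,0,0,0]]
  ]
}}

```text
clock: 36.2
eef_pos: [527.5, 242.1, 63.5]
tool_rot: [-3.142, 0.0, 1.208]
force: [-0.1, -0.0, 0.2]
width: 85.8
gripper_force: 0.0
```

{"method": "step_arm", "body": {
  "series": [
    [[0,0,0,0,0,-0.05,0],[0,0,0,0,0,-0.15,0],[0,0,0,0,0,-0.25,0],[0,0,0,0,0,-0.25,0],[0,0,0,0,0,-0.25,0],[0,0,0,0,0,-0.15,0],[0,0,0,0,0,0,0],[0,0,0,0,0,0,0],[0,0,0,0,0,0,0]]
  ]
}}

```text
clock: 37.1
eef_pos: [526.6, 241.9, 227.4]
tool_rot: [-3.14, 0.001, 1.208]
force: [-0.4, 0.2, 0.1]
width: 85.4
gripper_force: 0.0
```

```bash
python3 home.py
python3 - <<'E'
from h import *
p=snap('wrist'); a=p['img'][:,:,::-1]
cv2.imwrite('pics/w6.png',cv2.resize(a[90:340,200:440],None,fx=2,fy=2)); print(proj(p,[527.6,242.2,113]),proj(p,[527.6,242.2,50]))
E
```

```text
t 37.1 pos [526.55 241.95 227.43] rot [-3.140e+00  1.000e-03  1.208e+00] go frac tx,ty [0.0042 0.006 ] z down 1.0922 F [-0.4  0.2  0.1] T [-0.   -0.02 -0.02]
[323.8, 190.7] [323.7, 170.2]
```

View pics/w6.png

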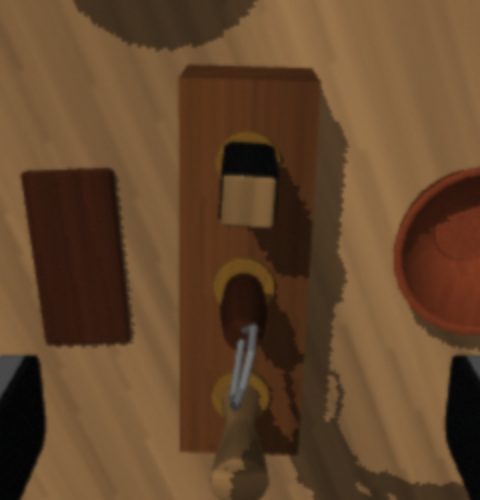

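The scraper stands upright in its hole, with the handle top at crop (248,201), which is px (324,190) against a predicted (324,191). Nothing else has moved, so I'm handing in.

```bash
python3 -c "
from cell import ctrl
print(ctrl.finish_job())"
```

```text
the job is handed in; nothing more can be done
None
```

I ran the scraper clockwise all the way round the drain hole and a little past the start. The contact force read about 3 N at the start and 4–5 N for the rest of the way. I then put the scraper back fully home in its rack hole, let go and handed the job in at about 37 s; the hand-in gave no verdict.

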